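# Secure the kiln's switches and hold its lid open

### The job

The little kiln has cooled and I want to take the ornaments out: first press the hinged cover over the switches of its controller down until it clicks shut and take your hand off it, so that nobody can switch on, and only then open the kiln. Lift the kiln's lid by its wooden handle and hold it open at 30 degrees from shut for me; its support arm is away for repair, so it falls shut if let go, and you finish while still holding it there, still and with nothing else propping it. Do not let the lid drop or throw it far open, and leave the plaster mould, the piggy bank and the jar where they stand.

Things in the scene. Friction and masses are not known exactly. Their poses are not given: they have to be found in the camera images.
- kiln: small top-loading kiln, fixed: square steel-clad brick box 250 x 250 mm (254 over the steel), rim at height 150 mm, with a 36 mm thick brick lid in a steel band whose top is at height 188 mm when shut. Origin at the centre of its underside on the table; its x axis points from the handle side (front) to the hinge side (back), z up. A small plug sticks 18 mm out of the front at height 92 mm.
- kiln_lid (a joint): angle of the kiln's lid in rad: 0 shut, growing as its front edge rises (30 degrees = 0.524). Its level hinge axis lies along the kiln's y axis, 131 mm behind the kiln's centre at height 152 mm. The hinge is free: the lid (0.7 to 1 kg with its handle) falls shut when let go; about 4 N upward at the handle holds it.
- lid_handle: the lid's handle, moving with it: a round wooden grip 16 mm thick, 108 mm long, parallel to the hinge axis; it spins freely on a rod between two thin straps, 112 mm apart. Origin at the grip's middle: with the lid shut 301 mm in front of the hinge axis and 18 mm above it (height 170 mm), 45 mm in front of the lid's front face, so 37 mm are free behind the grip.
- controller: the kiln's controller, fixed: grey box 170 (x) x 130 (y) x 66 mm high, with a raised display back 22 mm higher over the rear 54 mm. It stands left or right of the kiln. Origin at the centre of its underside; its x axis points from its front to its back (display), z up. Its own heading differs from the kiln's.
- cover (a joint): angle of the snap cover over the switches in rad: 0 shut, growing as its front edge rises; starts ajar at 0.6 to 0.95. A weak spring lifts it again (to 0.55) unless the catch under its front rim has snapped. The catch meets it below about 0.13 and is past its peak below 0.05; clicked shut it reads under 0.01 and stays. Snapping takes about 8 N down near the front rim.
- cover_hinge (a point): point on the cover's hinge axis, in its middle, 22 mm behind the controller's centre at height 76 mm; the axis is level, along the controller's y axis.
- cover_front (a point): middle of the upper front edge of the cover, moving with it: 96 mm from the hinge axis. The cover is a flat plate 96 mm long, 104 mm wide and 8 mm thick, the hinge axis in its mid-plane; shut, its upper face is level at height 80 mm.
- mould: bystander, loose: white plaster mould half, a block 110 x 90 x 60 mm with a trough along its top; origin at the centre of its underside. It stands on the other side of the kiln from the controller.
- piggy: bystander, loose: ceramic piggy bank about 90 mm long, 70 mm wide and 85 mm high, behind the mould as seen from the robot; origin under its middle.
- jar: bystander, loose: glaze jar 68 mm across and 85 mm high, in front of the mould, nearer the robot; origin at the centre of its underside.
There are look-alikes about, which are no part of the job. There is more than one size of the controller; the one meant has the size given above.

How it is judged:
On the way, in this order (a step that is already met when the one before it is completed fails the run):
1. the controller's cover is clicked shut and the hand is off it, with the kiln still shut (value of joint cover below 0.03 rad and contact force between the fingers and controller below 0.2 N and value of joint kiln_lid below 0.05 rad), for 0.3 s.
2. the fingers hold the lid by its handle at 30 degrees, within 5 degrees (value of joint kiln_lid between 0.436 and 0.611 rad and contact force between the fingers and lid_handle above 1 N), for 0.5 s.
At the end, for the whole second after the job is handed in: Ends holding: the fingers carry the lid by its handle (over 1 N) at 30 degrees, within 5, still (under 0.06 rad/s), nothing else touching the kiln; the cover is clicked shut (under 0.03 rad), fingers off it; mould, piggy bank and jar within 30 mm of their start (all of step 2 and velocity of joint kiln_lid between -0.06 and 0.06 rad/s and contact force between each of mould, piggy, jar and kiln below 0.1 N and value of joint cover below 0.03 rad and contact force between the fingers and controller below 0.2 N and distance of each of mould, piggy, jar from where it was at the start of the episode below 0.03 m); the arm keeps its last pose, push and grip.
It fails at once if the kiln is opened while the controller's cover is open (value of joint kiln_lid above 0.1 rad and value of joint cover above 0.06 rad).
It fails at once if the lid drops (closes faster than 1.5 rad/s) (velocity of joint kiln_lid below -1.5 rad/s).
It fails at once if the lid is thrown far open (beyond 55 degrees) (value of joint kiln_lid above 0.96 rad).
It fails at once if the mould, the piggy bank or the jar is moved by more than 30 mm (distance of any of mould, piggy, jar from where it was at the start of the episode above 0.03 m).
It also fails if it takes over 45 s, if anything falls off the work surface, if the arm or the gripper's body presses on something with over 40 N, if the wrist force passes 120 N, or if a joint passes its speed limit or range.

### The arm

A 7-joint arm with a two-finger parallel gripper is mounted at the origin on the work surface. World frame = base frame: x ahead of the robot, y to its left, z up, the work surface at z = 0. Lengths are in m, angles in rad, forces in N, time in s.
With the tool pointing down it reaches from about 0.425 to 0.925 m from the base axis. Payload 6.8 kg.
Tool frame: the origin (TCP) lies on the front face of the gripper's body, between the roots of the fingers; the fingertips stand 73 mm ahead of it and the grasp point (between the pads) lies 54 mm ahead of it (env.nose_length is the distance from the TCP to the fingertips, in m); z points along the fingers, y is the line along which they close (so a half turn about z gives the same grasp; the last joint's range is limited). The gripper opens to 85 mm and grips with 20 to 120 N. Pads are 22 mm wide; open, the fingers measure 114 mm over their backs; the gripper's body (76 mm by 85 mm) begins 54 mm behind the grasp point. The pads swing forward as they close: fully open they stand 13 mm farther back than shut.
Start: joints at [1.01, 0.477, 0.022, 1.555, -0.011, 1.109, -0.083], TCP at [0.295, -0.607, 0.304] pointing down, gripper open.
Joint ranges: [-2.96, 2.96], [-0.34, 2.1], [-1.41, 1.46], [0.24, 2.44], [-1.37, 4.51], [0.17, 1.92], [-2.96, 2.96]. Speed limits (rad/s): [2.39, 2.39, 3.14, 3.14, 3.14, 3.14, 3.14].

### API

Orientations are given as a unit quaternion [w, x, y, z].
In Python, from cell import env, kin, camera, calibration, job gives the robot as it stands. The module is installed in compiled form; this text tells all that it offers. Calls block until the motion is done:
- env.reach(position, orientation): joint-space move of the TCP to a pose.
- env.movel(position, velocity=0.15, rot=None, stop_force=None): straight line of the TCP; rot=None keeps the orientation; velocity is the mean speed in m/s. With stop_force (N) it stops when the force on the tool has changed by that much, and returns True; else False.
- env.goto_joints(angles): joint-space move.
- env.grip(opening, f_grip=None): finger opening in m; f_grip is the grip in N (None keeps the last); returns when the fingers have stopped.
- env.dwell(seconds).
- kin.inverse_kinematics(position, orientation): joint angles nearest the present ones, or None.
- env.get_state(): the state.
- camera(name): name is "scene" or "top" or "wrist"; returns (picture, depth): 480x640x3 uint8, blue, green, red; 480x640 float32, m along the optical axis (not along the pixel's ray), 0 where there is no reading.
- calibration(name): a dict with "fx", "fy", "cx", "cy" (pixels), "k1" (the pictures are not rectified: a ray, as slopes to the right and down, at radius r is drawn at 1 + k1 r^2 times it, then the intrinsics apply), "rvec" (rotation vector, rad) and "tvec" (3), from world to camera coordinates, as OpenCV has them. Camera axes: x right, y down, z forward; pixel columns grow to the right and rows downward; lengths in m; the calibration is good to about 2 mm. A picture is of the moment at which its call begins: read the wrist's pose just before it. calibration takes no time and is no camera call; for the wrist camera it gives the pose at the moment of the call.
A pose or a line that the arm cannot do raises env.PlanningError and nothing moves.
- job.job_done(): hands the job in; it is judged then, once.
The state is a dict: "time": time; "qpos": joint angles; "joint_velocities": joint speeds; "joint_torque": joint torques, N m; "tcp_pos": TCP position; "orientation": TCP orientation; "force": force on the tool from outside, world axes, zero at the start; "torque": the same for the moment, N m; "opening": finger opening in m; "gripper_force": force on a finger pad.
Only numpy, scipy, OpenCV 4.12 (cv2) and the standard library are available. Lean on these libraries where they do the work, as an engineer would, in place of code of your own. Each camera call takes 0.05 s, during which the arm holds its last target. There are 200 camera calls.

## Working session

There is one attempt and no reset: what is moved stays moved. The work goes in short steps, each a Python script; the robot and the scene stay as the last script left them, time stands still between calls to the robot, and variables do not carry over. Pictures are saved under pics/ and viewed, at most 10 in all, crops included, and the job is handed in when it is done.

```bash
mkdir -p pics; cat > h.py <<'E'
import numpy as np, cv2
from cell import env, kin, camera, calibration, job
from scipy.spatial.transform import Rotation as R
def cloud(name):
    c=calibration(name); im,d=camera(name)
    K=np.array([[c['fx'],0,c['cx']],[0,c['fy'],c['cy']],[0,0,1.]])
    v,u=np.mgrid[0:480,0:640]
    x=(u-c['cx'])/c['fx']; y=(v-c['cy'])/c['fy']; xd,yd=x.copy(),y.copy()
    for _ in range(15):
        s=1+c['k1']*(x*x+y*y); x,y=xd/s,yd/s
    P=np.stack([x*d,y*d,d],-1)
    M=cv2.Rodrigues(np.array(c['rvec'],float))[0]; t=np.array(c['tvec'],float).ravel()
    W=(P-t)@M; W[d==0]=np.nan
    return im,W
E
python3 - <<'E'
from h import *
for n in ('scene','top'):
    im,W=cloud(n); cv2.imwrite(f'pics/{n}0.png',im); np.save(f'{n}0.npy',W)
print(env.get_state()['time'])
E
```

```text
0.1
```

View pics/scene0.png

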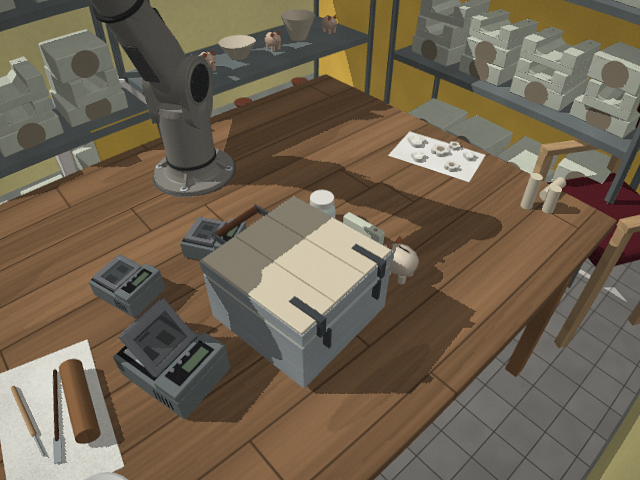

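View pics/top0.png

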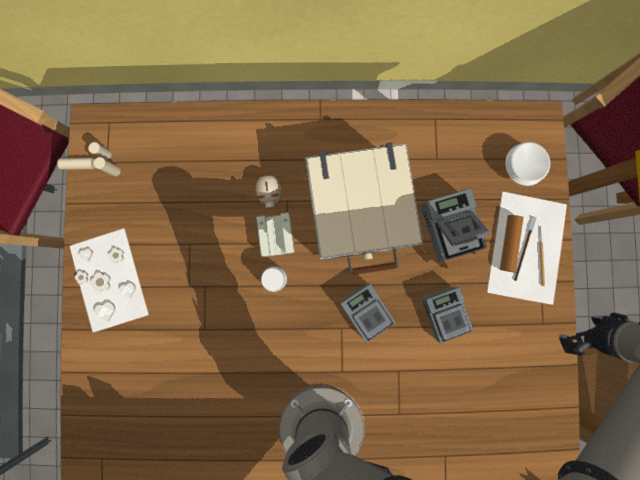

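The scene shows three controllers in the top view: a large open one at (455,225), and two smaller ones at (367,312) and (447,314). The large one, right of the kiln with its cover ajar, fits the description. I'll measure the sizes and enlarge it.

```bash
python3 - <<'E'
import numpy as np, cv2
W=np.load('top0.npy'); im=cv2.imread('pics/top0.png')
def rect(m,box,name,zr):
    r=np.zeros((480,640),bool); r[box[1]:box[3],box[0]:box[2]]=1
    m=r&(W[...,2]>zr[0])&(W[...,2]<zr[1])
    p=W[m][:,:2].astype(np.float32)
    c,s,a=cv2.minAreaRect(p*1000); print(name,len(p),np.round(c),np.round(s),round(a,1),'z',np.percentile(W[m][:,2],[5,50,95]).round(3))
rect(0,(295,130,430,265),'lid',(.175,.2))
rect(0,(330,245,415,280),'handle',(.155,.185))
rect(0,(424,185,495,270),'big all',(.03,.2))
rect(0,(424,185,495,213),'big display',(.08,.095))
rect(0,(424,185,495,270),'big body ',(.055,.07))
rect(0,(424,205,495,270),'cover',(.097,.2))
rect(0,(335,280,400,345),'A',(.03,.2))
rect(0,(418,283,478,345),'B',(.03,.2))
rect(0,(250,205,298,260),'mould',(.03,.2)); rect(0,(250,170,285,208),'piggy',(.03,.2)); rect(0,(255,262,292,295),'jar',(.03,.2))
a=cv2.resize(im[150:360,300:510],None,fx=2.8,fy=2.8,interpolation=2); cv2.imwrite('pics/crop.png',a)
E
```

```text
lid 10387 [ 600. -112.] [304. 255.] 7.7 z [0.183 0.187 0.191]
handle 564 [ 469. -129.] [208.  72.] 89.8 z [0.167 0.177 0.185]
big all 3182 [ 562. -376.] [173. 132.] 16.0 z [0.059 0.087 0.144]
big display 824 [ 614. -362.] [ 65. 131.] 16.2 z [0.083 0.087 0.091]
big body  893 [ 562. -376.] [169. 131.] 16.4 z [0.06  0.065 0.069]
cover 871 [ 543. -382.] [ 63. 106.] 15.6 z [0.101 0.127 0.148]
A 1682 [ 325. -130.] [128.  99.] 32.5 z [0.047 0.06  0.069]
B 1768 [ 316. -354.] [132. 101.] 18.8 z [0.045 0.06  0.069]
mould 868 [556. 123.] [139.  90.] 6.7 z [0.032 0.058 0.062]
piggy 618 [661. 141.] [86. 68.] 4.7 z [0.05  0.069 0.081]
jar 502 [420. 126.] [67. 66.] 88.8 z [0.05  0.083 0.088]
```

View pics/crop.png

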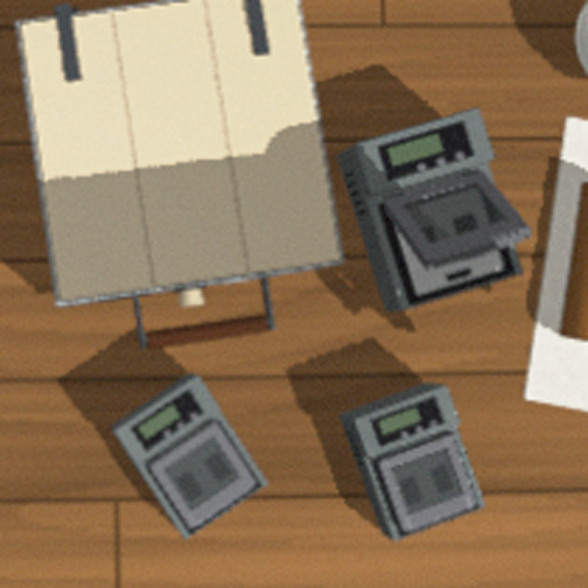

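Confirmed: the big controller at crop (440,200) measures about 170 x 130 and its cover is ajar. A at crop (190,455) and B at crop (415,460) measure about 130 x 100 with covers shut, so they are the look-alikes. The handle is at crop (210,330). Next I refine the kiln pose and check IK.

```bash
cat >> h.py <<'E'
def down(psi,pitch=0):
    "tool down, closing line y at heading psi"
    y=np.array([np.cos(psi),np.sin(psi),0]); z=np.array([0,0,-1.]); x=np.cross(y,z)
    q=R.from_matrix(np.stack([x,y,z],1)).as_quat(); return np.r_[q[3],q[:3]]
def ik(p,psi):
    best=None
    for k in (0,np.pi):
        q=kin.inverse_kinematics(list(p),list(down(psi+k)))
        if q is not None and (best is None or abs(q[6])<abs(best[1][6])): best=(down(psi+k),np.array(q))
    return best
E
python3 - <<'E'
from h import *
W=np.load('top0.npy'); im=cv2.imread('pics/top0.png')
m=((W[...,2]>.18)&(W[...,2]<.2)).astype(np.uint8); m[:,:295]=0;m[:,430:]=0;m[:130]=0;m[270:]=0
m=cv2.morphologyEx(m,cv2.MORPH_OPEN,np.ones((15,15)))
c,s,a=cv2.minAreaRect((W[m>0][:,:2]*1000).astype(np.float32)); print('lid',c,s,a)
h=cv2.cvtColor(im,cv2.COLOR_BGR2HSV)
b=(W[...,2]>.14)&(W[...,2]<.19)&(h[...,1]>90); b[:245]=0;b[285:]=0;b[:,:340]=0;b[:,405:]=0
p=W[b]; print('handle',len(p),p.mean(0)); 
c2,s2,a2=cv2.minAreaRect((p[:,:2]*1000).astype(np.float32)); print(c2,s2,a2)
vx=cv2.fitLine(p[:,:2].astype(np.float32),cv2.DIST_HUBER,0,.01,.01).ravel();print('line head',np.degrees(np.arctan2(vx[1],vx[0])))
for a in (7,):
    t=np.radians(a); x=np.array([np.cos(t),np.sin(t)]); k=np.array(c)/1000
    print('pred handle',k-x*.170)
print(env.nose_length)
# cover pose
t=np.radians(16.2); X=np.array([np.cos(t),np.sin(t)]);C=np.array([.562,-.376])
g=W[185:270,424:495].reshape(-1,3); g=g[g[:,2]>.1]; u=(g[:,:2]-C)@X; w=(g[:,:2]-C)@[-X[1],X[0]]
k=u<.02; print('cover angle',-np.polyfit(u[k],g[k,2],1)[0],u.min(),g[:,2].max(),w.min(),w.max())
for p,ps in (((.508,-.392,.27),t+np.pi/2),((.469,-.129,.224),np.radians(7)),((.515,-.124,.374),np.radians(7))):
    r=ik(p,ps); print(None if r is None else r[1].round(2))
E
```

```text
lid (615.2158203125, -111.44195556640625) (249.8125762939453, 251.69020080566406) 7.583141326904297
handle 285 [ 0.44702315 -0.13268976  0.17507437]
(456.0233459472656, -134.25155639648438) (37.07602310180664, 116.70295715332031) 9.173412322998047
line head -81.94008
pred handle [ 0.44648297 -0.13215974]
0.0726
cover angle 0.9258138308361187 -0.05156685019571582 0.15325416124274024 -0.053569919070640126 0.051901947012566695
[ 0.57  0.45 -0.02  1.67  0.01  1.01 -0.74]
[ 0.53  0.31 -0.46  2.05  0.18  0.82  0.09]
[ 0.52  0.21 -0.47  1.79  0.1   1.17  0.14]
```

```bash
python3 - <<'E'
from h import *
t=np.radians(16.2); X=np.array([np.cos(t),np.sin(t)]);C=np.array([.562,-.376])
def tcp(th,L=.078,dz=0):
    u=.022-L*np.cos(th)+.004*np.sin(th); z=.076+L*np.sin(th)+.004*np.cos(th)
    return np.r_[C+X*u, z+env.nose_length+dz]
env.grip(0,20)
p0=tcp(1.0,dz=.04); q,_=ik(p0,t+np.pi/2)
env.reach(list(p0),list(q))
for th in (1.0,.8,.6,.4,.25,.12):
    s=env.movel(list(tcp(th)),velocity=.12,stop_force=30); print(th,s,np.round(env.get_state()['force'],1))
s=env.movel(list(tcp(0,dz=-.003)),velocity=.04,stop_force=30)
st=env.get_state(); print(s,st['force'],np.array(st['tcp_pos'])-tcp(0))
env.dwell(.2)
e=np.array(st['tcp_pos']); e[2]+=.12; env.movel(list(e),velocity=.15); print(env.get_state()['force'],env.get_state()['time'])
im,W=cloud('top'); g=W[185:270,424:495].reshape(-1,3); u=(g[:,:2]-C)@X; w=(g[:,:2]-C)@[-X[1],X[0]]
im,W=cloud('wrist'); cv2.imwrite('pics/w1.png',im)
g=W.reshape(-1,3);u=(g[:,:2]-C)@X; w=(g[:,:2]-C)@[-X[1],X[0]]
for a in (-.07,-.06,-.04,-.02,0): 
    k=(abs(u-a)<.004)&(abs(w)<.045)&(g[:,2]<.13); print(a,k.sum(),np.median(g[k,2]) if k.any() else '')
E
```

```text
1.0 False [-0.  -0.4  0.2]
0.8 False [ 0.   0.4 -0.3]
0.6 False [-0.5  0.2 -0.8]
0.4 False [-0.1 -0.1 -0.6]
0.25 False [0.2 0.1 0.5]
0.12 False [ 0.3 -0.1  0.1]
True [-2.67491397  1.99359967 11.99538323] [ 3.78641397e-04 -2.34553921e-04 -9.43950111e-05]
[ 0.28064861 -0.16820745 -0.07238108] 5.4917
-0.07 1348 0.07950808297550582
-0.06 1529 0.07969797334834733
-0.04 1599 0.07772202976586338
-0.02 1721 0.07765713571096776
0 1865 0.07751148442944934
```

View pics/w1.png

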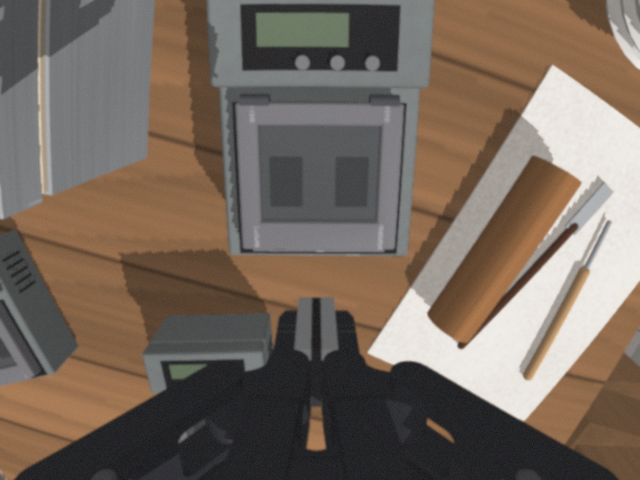

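The cover is flat and shut: it spans (238,105) to (408,250) and its rim is at height 80 mm after release. Next I go above the handle and re-measure it with the wrist camera.

```bash
python3 - <<'E'
from h import *
t=np.radians(7.6); X=np.array([np.cos(t),np.sin(t)]);Y=np.array([-X[1],X[0]]); H=np.array([.4467,-.1332])
p=np.r_[H-X*.0,.36]; r=ik(p,t); q=r[0]
e=np.array(env.get_state()['tcp_pos']); e[2]=.36; env.movel(list(e),velocity=.2)
env.reach(list(p),list(q)); env.grip(.044,20)
im,W=cloud('wrist'); cv2.imwrite('pics/w2.png',im)
g=W.reshape(-1,3); u=(g[:,:2]-H)@X; w=(g[:,:2]-H)@Y
for a in (-.045,-.03,-.015,0,.015,.03,.045):
    k=(abs(w-a)<.004)&(abs(u)<.025)&(g[:,2]>.15)&(g[:,2]<.2); 
    if k.any(): print(a,k.sum(),np.percentile(u[k],[2,50,98]).round(4),np.percentile(g[k,2],98).round(4))
print(env.get_state()['qpos'],env.get_state()['time'])
E
```

```text
-0.045 236 [-0.0065  0.0012  0.0081] 0.1776
-0.03 262 [-0.007   0.0011  0.0087] 0.1774
-0.015 269 [-0.0069  0.0005  0.0085] 0.1774
0 283 [-0.0068  0.0005  0.0084] 0.1776
0.015 285 [-0.0066  0.0011  0.0082] 0.1778
0.03 322 [-0.0065  0.0011  0.0088] 0.1776
0.045 338 [-0.007   0.0008  0.0086] 0.1774
[ 0.49987229  0.09640013 -0.36553217  1.94364139  0.03838173  1.10821046
  0.25115165] 7.75
```

View pics/w2.png

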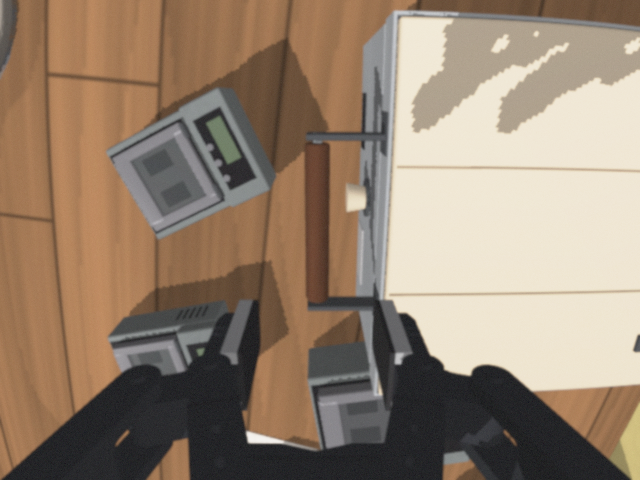

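The wrist picture shows the handle from (317,143) to (317,300) with clear space behind it, 0.8 mm from where I had predicted it. I'll grip it and lift along the arc.

```bash
python3 - <<'E'
from h import *
t=np.radians(7.6); X=np.array([np.cos(t),np.sin(t)]); H=np.array([.4467,-.1332])+X*.0008
G=.054; hinge=H+X*.301; r0=np.hypot(.301,.018); a0=np.arctan2(.018,.301)
def tcp(th): return np.r_[hinge-X*r0*np.cos(a0+th), .152+r0*np.sin(a0+th)+G]
q=env.get_state()['orientation']
for d in range(0,31,5): assert kin.inverse_kinematics(list(tcp(np.radians(d))),list(q)) is not None
env.grip(.040,20)
p=tcp(0); p[2]=.27; env.movel(list(p),velocity=.15)
print(env.movel(list(tcp(0)),velocity=.06,stop_force=10))
env.grip(0.0,50); s=env.get_state(); print(s['opening'],s['gripper_force'],np.round(s['force'],1))
assert .012<s['opening']<.02
for d in np.arange(2.5,30.1,2.5):
    env.movel(list(tcp(np.radians(d))),velocity=.05)
    s=env.get_state(); print(d,np.round(s['force'],1),round(s['opening'],4))
env.dwell(.5); s=env.get_state(); print(np.array(s['tcp_pos'])-tcp(np.radians(30)),s['time'],s['gripper_force'])
for n in ('top','scene'):
    im,W=cloud(n); cv2.imwrite(f'pics/{n}3.png',im)
    g=W.reshape(-1,3); u=(g[:,:2]-hinge)@X; w=(g[:,:2]-hinge)@[-X[1],X[0]]
    k=(abs(w)<.1)&(u<-.05)&(u>-.2)&(abs(g[:,2]-.188+u*.577)<.04)
    c=np.polyfit(u[k],g[k,2],1); print(n,k.sum(),'lid deg',np.degrees(np.arctan(-c[0])))
E
```

```text
False
0.014351294492130826 48.77270221710205 [-3.1 -0.3  5.7]
2.5 [-0.3 -0.6 -4.3] 0.0141
5.0 [ 0.7 -1.4 -4.5] 0.0144
7.5 [-0.5 -2.  -4.8] 0.0141
10.0 [-0.5 -2.1 -3.7] 0.0143
12.5 [-1.2 -2.5 -3.5] 0.0145
15.0 [-3.3 -3.  -3.4] 0.0143
17.5 [-4.9 -2.2 -2.7] 0.0141
20.0 [-4.2 -3.  -2.4] 0.0143
22.5 [-4.9 -3.  -1.4] 0.0146
25.0 [-5. -3. -1.] 0.0142
27.5 [-4.3 -2.7 -0.9] 0.0141
30.0 [-5.  -2.6 -0.2] 0.0142
[6.00427448e-04 6.40216889e-05 1.54246837e-03] 15.4833 49.423266649246216
top 4460 lid deg 30.2212111840399
scene 9650 lid deg 29.946260782724885
```

View pics/scene3.png

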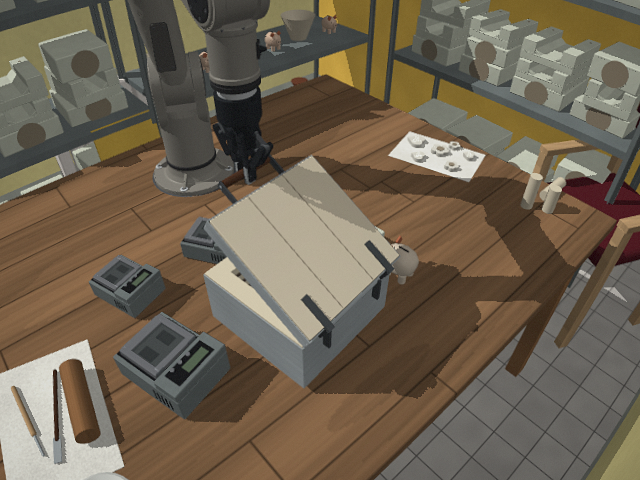

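The lid is held at 30° at handle pixel (240,180), and the cover is shut at (160,345). I'm handing in.

```bash
python3 -c "
from h import *
print(np.abs(env.get_state()['joint_velocities']).max()); print(job.job_done())"
```

```text
0.0009936882706170224
the job is handed in; nothing more can be done
None
```

The job is handed in: the controller's cover is pressed shut with the hand off it, and the arm is still holding the kiln lid by its handle at about 30° (30.2° from the top camera, 29.9° from the scene camera). The judge returned no verdict, and I did not re-measure the mould, piggy bank and jar at the end.

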